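# Lock the lathe off and shift it to its fast gear

### The job

Get the mini wood lathe ready for its fast gear: first press the red mushroom stop button on its control box until it clicks and stays down, so that the lathe cannot start, and only then push the black-balled gear lever on the front of the headstock from slow, past the middle notch, until it rests against the fast stop at the three-dot end (towards the chuck). Nothing is to be picked up: leave the tools and other loose things where they are, and do not press the green start button.

Things in the scene. Friction and masses are not known exactly. Their poses are not given: they have to be found in the camera images.
- lathe: Green mini wood lathe, fixed; origin on the bench under the middle of its 700 mm bed, z up, bed along y, -x side to the operator (robot). Headstock x -75..75, y 170..350, top z 260 mm, motor behind it. Spindle axis z 185; chuck 92 mm across at y 85..156; turned wood from there to the tailstock at y -265..-165; tool rest at x -45, y -85..85, up to z 190 mm.
- gear_lever (a joint): rad: 0 = slow stop (one dot, leans 0.5 rad from upright to the lathe's +y), 0.5 = middle notch (two dots, upright), 1.0 = fast stop (three dots, leans 0.5 to -y, the chuck side). Turns about the lathe's x through lever_pivot. A spring draws it into the nearest: freed at 0.3 to 0.7 it falls back to the middle, past 0.8 it goes to fast. At the ball about 5 N leaves slow or the middle.
- lever_ball (a point): Centre of the gear lever's black ball, 34 mm across, 130 mm from lever_pivot and 55 mm in front of the headstock's front face; it swings in a plane parallel to that face. 269 mm above the bench at slow and fast, 285 mm upright. Below it the lever is an 11 mm steel rod that about 45 mm lower bends back to the headstock.
- lever_pivot (a point): Point on the lever's turning axis in the plane in which the ball swings (fixed to the lathe, 155 mm above the bench); axes as the lathe's.
- control_box: Grey control box held by a bracket in front of the lathe's bed, fixed: 80 (x) by 130 (y) mm, top face 135 mm above the bench, axes as the lathe's. Origin on the bench surface under the middle of the box. Mushroom stop button at y +30 mm, green start button at y -37 mm.
- stop_button (a joint): Travel of the red mushroom stop button, m: 0 = up, 0.008 = pressed down and latched. It snaps: about 12 N pushes it past its half travel, after which it goes down and stays down by itself.
- stop_top (a point): Middle of the top of the red mushroom button, 40 mm across, on a yellow ring; 168 mm above the bench when up, pressed straight down.
- start_button (a joint): Travel of the green start button, m: 0 = up, 0.005 = down; springs back. Not to be pressed.
- start_top (a point): Middle of the top of the green start button, 24 mm across, 147.5 mm above the bench, 67 mm from the middle of the mushroom button.
- chuck_key: T-shaped steel chuck key lying on the bench, loose, 96 by 80 mm, 12 mm thick; origin on the bench under the middle of its shank, x along the shank away from the cross bar.
- jack_plane: Wooden jack plane standing on its sole, loose, 250 by 64 mm, 130 mm high; origin under its middle, x along it.
- mallet: Wooden mallet lying on the bench, loose, 273 mm long, head 75 by 125 by 75 mm; origin on the bench under it, x from handle to head.
- glue: White glue bottle with orange cap, loose, 48 mm across, 150 mm high, upright in front of the lathe's bed between control box and headstock; origin under its middle.
- bowl: Turned wooden bowl, loose, 140 mm across, 55 mm high; origin under its middle.
- wax_tin: Bare metal wax tin with a blue lid, loose, 70 mm across, 26 mm high, standing on top of the headstock; origin under its middle.
- sanding_block: Cork sanding block, loose, 65 by 105 by 30 mm, lying on the bench in front of the headstock; origin under its middle.

How it is judged:
On the way, in this order (a step that is already met when the one before it is completed fails the run):
1. the mushroom stop button is down and latched, with the lever still at slow (value of joint stop_button above 0.0055 m and value of joint gear_lever below 0.25 rad), for 0.2 s.
2. the gear lever is past the middle notch and at the fast stop (value of joint gear_lever above 0.94 rad), for 0.2 s.
At the end, for the whole second after the job is handed in: The gear lever rests at the fast stop (joint above 0.94 of 1.0 rad), the mushroom stop button is still latched down (more than 5.5 of 8 mm), the green start button is up, and the loose things are where they were (within 30 mm, not lifted) (value of joint gear_lever above 0.94 rad and value of joint stop_button above 0.0055 m and value of joint start_button below 0.0025 m and velocity of joint gear_lever below 0.1 rad/s); the robot touches nothing.
It fails at once if the gear lever is shifted out of slow while the stop button is not pressed (value of joint gear_lever above 0.3 rad and value of joint stop_button below 0.005 m).
It fails at once if the green start button is pressed (value of joint start_button above 0.003 m).
It fails at once if a loose thing is lifted (height (world z) of any of chuck_key, jack_plane, mallet, glue, bowl, sanding_block above 0.015 m or height (world z) of wax_tin above 0.275 m).
It fails at once if a loose thing is carried or pushed more than 30 mm (distance of any of chuck_key, jack_plane, mallet, glue, bowl, wax_tin, sanding_block from where it was at the start of the episode above 0.03 m).
It fails at once if a loose thing that stands is tipped over (angle between any of glue, jack_plane, bowl, wax_tin's own z axis and vertical above 0.4 rad).
It also fails if it takes over 45 s, if anything falls off the work surface, if the arm or the gripper's body presses on something with over 40 N, if the wrist force passes 120 N, or if a joint passes its speed limit or range.

### The arm

A 6-joint arm with a two-finger parallel gripper is mounted at the origin on the work surface. World frame = base frame: x ahead of the robot, y to its left, z up, the work surface at z = 0. Lengths are in m, angles in rad, forces in N, time in s.
With the tool pointing down it reaches from about 0.425 to 0.95 m from the base axis. Payload 3.5 kg.
Tool frame: the origin (TCP) lies at the very end of the fingers, on their centre line; the grasp point (between the pads) lies ctrl.grip_point_offset behind it (ctrl.grip_point_offset is the distance from the TCP to the grasp point, in m); z points along the fingers, y is the direction in which the jaws open and shut (so a half turn about z gives the same grasp; the last joint's range is limited). The gripper opens to 85 mm and grips with 20 to 120 N. Pads are 22 mm wide; open, the fingers measure 114 mm over their backs; the gripper's body (76 mm by 85 mm) begins 54 mm behind the grasp point. The pads swing forward as they close: fully open they stand 13 mm farther back than shut.
Start: joints at [1.143, 0.286, 1.577, -0, 1.279, -0.15], TCP at [0.185, 0.649, 0.196] pointing down, gripper open.
Joint ranges: [-2.77, 2.77], [-0.9, 2.22], [0.21, 2.48], [-1.53, 4.67], [0.24, 2.81], [-2.84, 2.84]. Speed limits (rad/s): [2.79, 2.79, 3.14, 3.14, 3.14, 3.14].

### API

Orientations are given as a unit quaternion [x, y, z, w].
In Python, from plant import ctrl gives the robot as it stands.
- The arm moves only by the tool servo_tool, never from a script. Its argument "increments" is a list of rows, each a list of 5 numbers: the opening, from 0 (shut) to 1 (fully open), then the shift along the world's x, y, z in units of 40 mm (1.0 is 40 mm), then the turn about the world's z in units of 5 degrees (1.0 is 5 degrees). A call has exactly 10 rows; each row is the pose to reach, as a shift and turn from the pose measured when the call began; what a row does not reach only later rows make up. A row lasts 1/12 s, in which the tool goes at most 41.7 mm and 7.16 degrees, less where a joint would pass 70% of its speed; a pose out of reach is approached as far as the arm can. A call with a gripper value outside its range is refused whole. The fingers move at their own pace and stop on an object; "grip_force" is the grip in N (left out, the last holds). Time passes only in rows, so rows that repeat a pose let the fingers close, or fill a call up. It gives the time, the measured TCP pose, the force and the opening at its end, in the units of the state.
- ctrl.get_state(): the state, without advancing time (a new reading comes with each control period).
- ctrl.read_camera(name): name is "side" or "top"; returns a dict with "frame" (480x640x3 uint8, red, green, blue), "K" (3x3 intrinsics, pixels), "distortion" ([k1, k2, p1, p2, k3] as OpenCV has them; the pictures are not rectified), "extrinsics" (4x4, takes a point from camera to world coordinates). Camera axes: x right, y down, z forward; pixel columns grow to the right and rows downward; lengths in m; the calibration is good to about 2 mm. A picture is of the moment at which its call begins. There is no depth.
- ctrl.sign_off(): hands the job in, once; it reports no verdict.
Trained networks look in a picture, given as the dict that the camera call returned (one of the last four; its "shot" number tells which), for a name from the list of things; names that differ only in an ending like _2 or _b are one class to them, and where a whole thing is asked for, a point or a joint stands for the part that bears it (a point fixed in the world has none). Each returns a list of dicts, best first, with "conf" (0 to 1); they miss things now and then, are a little off and sometimes report something else, mostly with a low value. They report only what shows in the picture. A call takes as long as a camera call.
- ctrl.masks_of(picture, query): "region" (480x640 bool, what is visible of it) and "extent" ([left, top, right, bottom] in pixels, round what is visible of it).
- ctrl.landmark_of(picture, query): "centre" ([row, column] in pixels: a listed point, or the origin of a listed thing).
The state is a dict: "time": time; "qpos": joint angles; "dq": joint speeds; "joint_efforts": joint torques, N m; "eef_pos": TCP position; "tcp_rot": TCP orientation; "contact_force": force on the tool from outside, world axes, zero at the start; "wrist_torque": the same for the moment, N m; "opening": opening from 0.0 (shut) to 1.0 (fully open).
Only numpy, scipy, OpenCV 4.12 (cv2) and the standard library are available. Lean on these libraries where they do the work, as an engineer would, in place of code of your own. Each camera call takes 0.05 s, during which the arm holds its last target. There are 200 camera calls.

## Working session

There is one attempt and no reset: what is moved stays moved. The work goes in short steps, Python scripts to look and compute and a tool call to move; the robot and the scene stay as the last step left them, time stands still between calls to the robot, and variables do not carry over. Pictures are saved under pics/ and viewed, about 8 in all and at most 12, crops included, and the job is handed in when it is done.

Besides the shell and the picture viewer there is one more tool, called after "Request:" in YAML: its name, and indented under it one key for each argument. servo_tool: Moves the arm, as the interface text tells. Its arguments: {"type":"object","properties":{"increments":{"type":"array"},"grip_force":{"type":"number"}},"required":["increments"]}

```bash
mkdir -p pics
cat > h.py <<'E'
import numpy as np, cv2
from plant import ctrl
def ray(p,rc):
    uv=cv2.undistortPoints(np.array([[[rc[1],rc[0]]]],float),p["K"],np.array(p["distortion"]))[0,0]
    T=np.array(p["extrinsics"]);d=T[:3,:3]@np.array([uv[0],uv[1],1]);return T[:3,3],d/np.linalg.norm(d)
def atz(p,rc,z):
    o,d=ray(p,rc);return o+d*(z-o[2])/d[2]
def tri(a,b):
    (o1,d1),(o2,d2)=a,b
    s=np.linalg.lstsq(np.c_[d1,-d2],o2-o1,rcond=None)[0]
    x,y=o1+d1*s[0],o2+d2*s[1];return (x+y)/2,np.linalg.norm(x-y)
def save(p,n): cv2.imwrite(f"pics/{n}.png",p["frame"][:,:,::-1])
E
cat > a.py <<'E'
from h import *
np.set_printoptions(precision=4,suppress=True)
P={c:ctrl.read_camera(c) for c in("side","top")}
for c in P: save(P[c],c+"0"); print(c,P[c]["extrinsics"][:3] if 0 else np.array(P[c]["extrinsics"])[:3].round(3).tolist())
Z=dict(lever_ball=.269,stop_top=.168,start_top=.1475,lever_pivot=.155,control_box=0,lathe=0,glue=0,wax_tin=.26,sanding_block=0,chuck_key=0,jack_plane=0,mallet=0,bowl=0)
for q,z in Z.items():
    r={}
    for c in P:
        l=ctrl.landmark_of(P[c],q)
        for k in l[:2]: print(q,c,round(k["conf"],2),np.round(k["centre"],1),atz(P[c],k["centre"],z))
        if l: r[c]=ray(P[c],l[0]["centre"])
    if len(r)==2: print("   tri",*tri(r["side"],r["top"]))
s=ctrl.get_state();print(s["time"],s["eef_pos"],s["tcp_rot"],s["opening"],ctrl.grip_point_offset)
E
python3 a.py
```

```text
side [[0.83, -0.384, 0.405, -0.109], [-0.558, -0.591, 0.582, -0.832], [0.016, -0.709, -0.705, 1.147]]
top [[-0.004, -0.989, 0.146, 0.242], [-1.0, 0.007, 0.023, -0.042], [-0.024, -0.146, -0.989, 1.492]]
lever_ball side 0.61 [147.1 271.4] [0.5042 0.2761 0.269 ]
lever_ball top 0.61 [210. 210.] [0.515  0.2862 0.269 ]
   tri [0.5153 0.2906 0.2568] 0.00537056531323944
stop_top side 0.59 [259.5 327.2] [ 0.4437 -0.0932  0.168 ]
stop_top top 0.62 [239.  351.2] [ 0.4484 -0.0985  0.168 ]
   tri [ 0.445  -0.0968  0.1714] 0.006503356731495815
start_top side 0.38 [281.7 342. ] [ 0.4429 -0.1594  0.1475]
start_top top 0.4 [241.1 369. ] [ 0.4451 -0.151   0.1475]
   tri [ 0.4475 -0.1523  0.1374] 0.0020535349474580106
lever_pivot side 0.8 [190.9 279.1] [0.4903 0.2174 0.155 ]
lever_pivot top 0.77 [222.  239.9] [0.5034 0.2264 0.155 ]
   tri [0.5025 0.2308 0.141 ] 0.007862127705488007
control_box side 0.68 [311.9 331.3] [ 0.4372 -0.1314  0.    ]
control_box top 0.66 [250.6 356. ] [ 0.4367 -0.1205  0.    ]
   tri [ 0.4408 -0.1225 -0.013 ] 0.00544355974387166
lathe side 0.76 [268.5 361.2] [ 0.6009 -0.0498  
[... 766 characters left out ...]
 0.2711 -0.3644  0.    ]
jack_plane top 0.74 [303.2 427.3] [ 0.2667 -0.3447  0.    ]
   tri [ 0.2727 -0.3524 -0.0228] 0.012912690978840114
mallet side 0.93 [184.1 206.1] [0.3939 0.5488 0.    ]
mallet side 0.62 [445.7 447.6] [ 0.4369 -0.587   0.    ]
mallet top 0.63 [271.6 152.5] [0.3715 0.5442 0.    ]
mallet top 0.54 [209.5 209.6] [0.5767 0.3599 0.    ]
   tri [0.3785 0.5338 0.0163] 0.01871356787429375
bowl side 0.84 [168.6 265.7] [0.6083 0.5129 0.    ]
bowl top 0.79 [200.2 165.1] [0.6105 0.5129 0.    ]
bowl top 0.29 [163.4 258.3] [0.7325 0.2006 0.    ]
   tri [ 0.6098  0.5136 -0.0009] 0.0019756663812252545
1.4 [0.185  0.6491 0.1964] [ 0.1384  0.9904 -0.     -0.    ] 0.999160583285611 0.0187
```

View pics/side0.png

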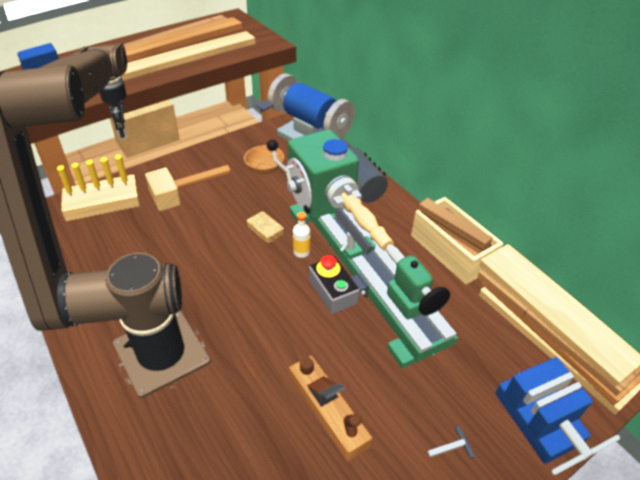

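View pics/top0.png

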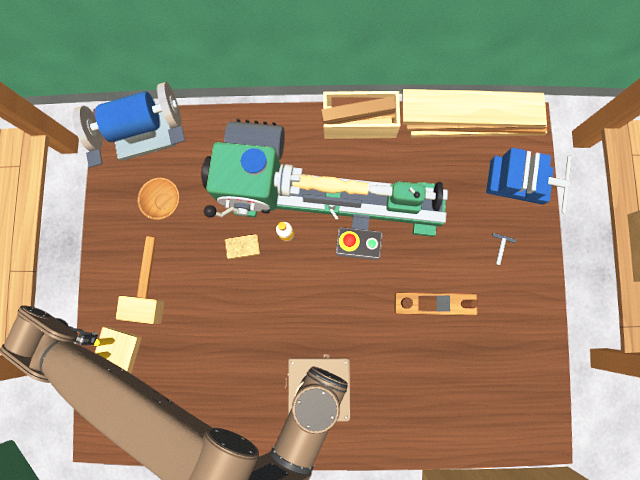

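The pictures show the red button at about (328,262) in the side view and (350,240) in the top view. The lever ball is at (272,146) and (210,211), and both agree with the networks. The lathe is slightly yawed, so I'll refine the points with masks.

```bash
cat > b.py <<'E'
from h import *
np.set_printoptions(precision=4,suppress=True)
P={c:ctrl.read_camera(c) for c in("side","top")}
for c in P:
    hsv=cv2.cvtColor(P[c]["frame"],cv2.COLOR_RGB2HSV)
    for q,z in(("stop_button",.160),("start_button",.1475),("lever_ball",.269),("gear_lever",.269),("control_box",.135),("wax_tin",.286),("lathe",.26)):
        l=ctrl.masks_of(P[c],q)
        if not l: print(q,c,"none");continue
        m=l[0]["region"]; r,k=np.nonzero(m); print(q,c,round(l[0]["conf"],2),l[0]["extent"],m.sum(),atz(P[c],(r.mean(),k.mean()),z))
        if q=="control_box": print(cv2.minAreaRect(np.c_[k,r].astype(np.float32)))
    x,y=(328,262) if c=="side" else (350,240)
    h=hsv.astype(int);red=((h[...,0]<6)|(h[...,0]>174))&(h[...,1]>180)&(h[...,2]>120)
    r,k=np.nonzero(red[y-15:y+15,x-15:x+15]);print("red",len(r),atz(P[c],(r.mean()+y-15,k.mean()+x-15),.161))
    x,y=(272,146) if c=="side" else (211,211)
    d=(h[...,2]<70);r,k=np.nonzero(d[y-9:y+9,x-9:x+9]);rc=(r.mean()+y-9,k.mean()+x-9);print("ball",len(r),rc,atz(P[c],rc,.269))
t=P["top"]["frame"];cv2.imwrite("pics/crop1.png",cv2.resize(t[130:270,190:460],None,fx=2.9,fy=2.9,interpolation=cv2.INTER_CUBIC)[:,:,::-1])
E
python3 b.py
```

```text
stop_button side 0.69 [322.8, 258.0, 333.5, 268.8] 119 [ 0.4434 -0.0982  0.16  ]
start_button side 0.5 [335.3, 281.3, 345.5, 289.3] 75 [ 0.4351 -0.1637  0.1475]
lever_ball side 0.76 [264.4, 141.5, 295.9, 194.6] 313 [0.4835 0.1923 0.269 ]
gear_lever side 0.56 [265.8, 137.3, 292.1, 195.8] 334 [0.4837 0.1925 0.269 ]
control_box side 0.79 [306.8, 255.2, 370.1, 314.9] 2146 [ 0.4325 -0.1499  0.135 ]
((337.35797119140625, 281.4237976074219), (58.38917922973633, 47.768592834472656), 54.782405853271484)
wax_tin side 0.83 [321.0, 141.3, 351.0, 160.2] 430 [0.6343 0.1508 0.286 ]
lathe side 0.91 [265.8, 128.7, 460.7, 368.0] 16321 [ 0.5008 -0.1698  0.26  ]
red 137 [ 0.448  -0.0919  0.161 ]
ball 76 (np.float64(144.80263157894737), np.float64(272.1578947368421)) [0.5118 0.2847 0.269 ]
stop_button top 0.52 [341.6, 231.8, 355.8, 247.3] 135 [ 0.4472 -0.0899  0.16  ]
start_button top 0.73 [199.6, 119.9, 443.3, 236.3] 12489 [0.6144 0.0263 0.1475]
lever_ball top 0.72 [207.0, 201.9, 249.2, 219.1] 302 [0.5117 0.2503 0.269 ]
gear_lever top 0.81 [202.7, 203.0, 247.0, 217.9] 289 [0.5117 0.25   0.269 ]
control_box top 0.81 [335.2, 212.1, 383.0, 261.4] 1551 [ 0.4511 -0.1214  0.135 ]
((359.0445556640625, 236.05447387695312), (44.08014678955078, 45.0751838684082), 5.710593223571777)
wax_tin top 0.73 [388.8, 291.2, 474.5, 310.5] 1736 [ 0.2614 -0.3056  0.286 ]
lathe top 0.95 [200.5, 117.4, 445.1, 239.0] 12911 [0.5835 0.0189 0.26  ]
red 83 [ 0.4484 -0.094   0.161 ]
ball 94 (np.float64(210.96808510638297), np.float64(209.87234042553192)) [0.5124 0.2865 0.269 ]
```

View pics/crop1.png

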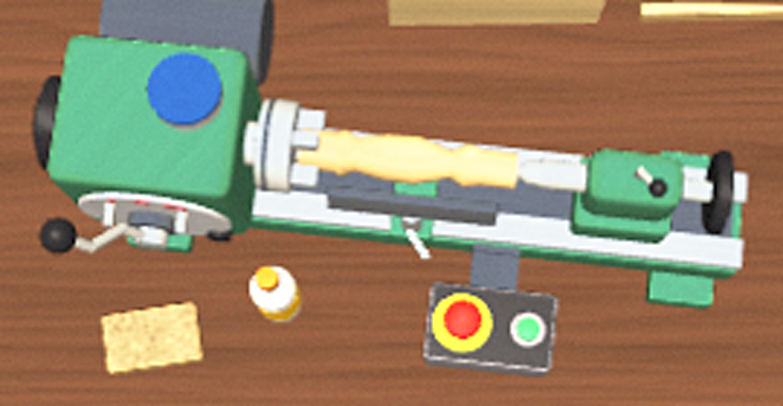

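The crop shows the bed's front edge sloping about 5.8°, so the lathe yaw is about -5.5°. Both cameras put the stop button at (0.448,-0.094) and the ball at (0.512,0.286). I'll approach high, with the fingers shut and turned to match the lathe.

Request:
servo_tool:
  increments:
    - [0, 0, 0, 0.9, 0]
    - [0, 0.3, -0.6, 1.7, 0.2]
    - [0, 0.8, -1.4, 2.3, 0.5]
    - [0, 1.3, -2.3, 2.8, 0.8]
    - [0, 1.8, -3.2, 3.2, 1.1]
    - [0, 2.3, -4.1, 3.5, 1.4]
    - [0, 2.8, -5.0, 3.5, 1.7]
    - [0, 3.3, -5.9, 3.5, 2]
    - [0, 3.8, -6.8, 3.5, 2]
    - [0, 4.3, -7.7, 3.5, 2]

```text
time: 3.03
eef_pos: [0.3534, 0.3469, 0.337]
tcp_rot: [0.051, 0.999, 0.0, 0.001]
contact_force: [1.0, 0.7, -0.4]
opening: -0.003
```

Request:
servo_tool:
  increments:
    - [0, 0.3, -0.9, 0, 0]
    - [0, 0.6, -1.8, 0, 0]
    - [0, 0.9, -2.7, 0, 0]
    - [0, 1.2, -3.6, 0, 0]
    - [0, 1.5, -4.5, 0, 0]
    - [0, 1.8, -5.4, 0, 0]
    - [0, 2.0, -6.4, -0.2, 0]
    - [0, 2.2, -7.3, -0.5, 0]
    - [0, 2.3, -8.2, -0.8, 0]
    - [0, 2.3, -9.1, -1.2, 0]

```text
time: 3.87
eef_pos: [0.446, -0.0192, 0.2896]
tcp_rot: [0.051, 0.999, 0.0, 0.002]
contact_force: [0.3, 0.3, -0.2]
opening: -0.005
```

Request:
servo_tool:
  increments:
    - [0, 0.04, -0.7, -0.4, 0]
    - [0, 0.07, -1.5, -0.8, 0]
    - [0, 0.07, -1.9, -1.2, 0]
    - [0, 0.07, -1.9, -1.5, 0]
    - [0, 0.07, -1.9, -1.7, 0]
    - [0, 0.07, -1.9, -1.8, 0]
    - [0, 0.07, -1.9, -1.8, 0]
    - [0, 0.07, -1.9, -1.8, 0]
    - [0, 0.07, -1.9, -1.8, 0]
    - [0, 0.07, -1.9, -1.8, 0]

```text
time: 4.7
eef_pos: [0.4495, -0.0948, 0.2188]
tcp_rot: [0.051, 0.999, -0.0, 0.003]
contact_force: [-0.4, 0.4, -0.1]
opening: 0.003
```

Request:
servo_tool:
  increments:
    - [0, 0, 0, -0.4, 0]
    - [0, 0, 0, -0.8, 0]
    - [0, 0, 0, -1.1, 0]
    - [0, 0, 0, -1.2, 0]
    - [0, 0, 0, -1.27, 0]
    - [0, 0, 0, -1.33, 0]
    - [0, 0, 0, -1.38, 0]
    - [0, 0, 0, -1.42, 0]
    - [0, 0, 0, -1.42, 0]
    - [0, 0, 0, -1.42, 0]

```text
time: 5.53
eef_pos: [0.4497, -0.0949, 0.1623]
tcp_rot: [0.051, 0.999, -0.0, 0.003]
contact_force: [-0.6, 0.3, -0.6]
opening: 0.004
```

Request:
servo_tool:
  increments:
    - [0, 0, 0, -0.02, 0]
    - [0, 0, 0, -0.04, 0]
    - [0, 0, 0, -0.06, 0]
    - [0, 0, 0, -0.08, 0]
    - [0, 0, 0, -0.1, 0]
    - [0, 0, 0, -0.1, 0]
    - [0, 0, 0, -0.1, 0]
    - [0, 0, 0, -0.1, 0]
    - [0, 0, 0, -0.1, 0]
    - [0, 0, 0, -0.1, 0]

```text
time: 6.37
eef_pos: [0.4497, -0.0949, 0.1584]
tcp_rot: [0.051, 0.999, -0.0, 0.003]
contact_force: [0.8, -0.5, -0.4]
opening: -0.006
```

Request:
servo_tool:
  increments:
    - [0, 0, 0, -0.02, 0]
    - [0, 0, 0, -0.04, 0]
    - [0, 0, 0, -0.06, 0]
    - [0, 0, 0, -0.06, 0]
    - [0, 0, 0, -0.06, 0]
    - [0, 0, 0, -0.06, 0]
    - [0, 0, 0, -0.06, 0]
    - [0, 0, 0, -0.06, 0]
    - [0, 0, 0, -0.06, 0]
    - [0, 0, 0, -0.06, 0]

```text
time: 7.2
eef_pos: [0.4497, -0.0949, 0.156]
tcp_rot: [0.051, 0.999, -0.0, 0.003]
contact_force: [0.4, 0.1, -0.9]
opening: -0.001
```

```bash
python3 - <<'E'
from h import *
for c,(x,y) in dict(side=(328,262),top=(350,240)).items():
    p=ctrl.read_camera(c)["frame"]
    cv2.imwrite(f"pics/p_{c}.png",cv2.resize(p[y-55:y+45,x-60:x+60],None,fx=5,fy=5,interpolation=cv2.INTER_CUBIC)[:,:,::-1])
print(ctrl.get_state()["contact_force"])
E
cd pics; python3 -c "
import cv2,numpy as np;a=[cv2.resize(cv2.imread(f'p_{c}.png'),(400,333)) for c in('side','top')];cv2.imwrite('p.png',np.hstack(a))"
```

```text
[0.67562366 0.31370588 0.78240981]
```

View pics/p.png

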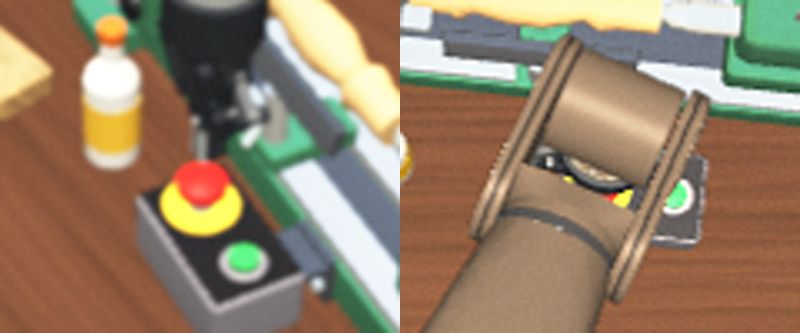

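The side view shows the fingertip ending at about (329,253), behind and above the red cap, with no force. I'll project the reported TCP into the picture to find the disagreement.

```bash
cat >> h.py <<'E'
def proj(p,X):
    T=np.linalg.inv(np.array(p["extrinsics"]))
    return cv2.projectPoints(np.array([X],float),cv2.Rodrigues(T[:3,:3])[0],T[:3,3],np.array(p["K"],float),np.array(p["distortion"],float))[0][0,0]
E
python3 - <<'E'
from h import *
s=ctrl.get_state();p=ctrl.read_camera("side");print(s["qpos"],s["eef_pos"])
e=np.array(s["eef_pos"])
for dz in(0,.01,.02,.05): print(dz,proj(p,e+[0,0,dz]))
print(np.array(p["extrinsics"]).round(3)[:3].tolist(), np.array(p["K"]).tolist())
for z in (.160,.168): print("btn",z,proj(p,[.448,-.094,z]))
f=p["frame"];print(f.shape)
cv2.imwrite("pics/q.png",cv2.resize(f[190:290,280:380],None,fx=6,fy=6,interpolation=cv2.INTER_NEAREST)[:,:,::-1])
hsv=cv2.cvtColor(f,cv2.COLOR_RGB2HSV).astype(int);red=((hsv[...,0]<6)|(hsv[...,0]>174))&(hsv[...,1]>180)&(hsv[...,2]>120)
r,k=np.nonzero(red[245:280,310:345]);print("red",r.min()+245,r.max()+245,k.min()+310,k.max()+310,len(r))
E
```

```text
[-4.30419661e-01 -1.70761163e-01  2.13149112e+00  1.92533946e-03
  1.17425875e+00 -1.90031584e+00] [ 0.44971422 -0.09489482  0.15598715]
0 [329.37298515 262.2277174 ]
0.01 [329.51210326 259.51898292]
0.02 [329.65260497 256.781444  ]
0.05 [330.08259347 248.39186182]
[[0.83, -0.384, 0.405, -0.109], [-0.558, -0.591, 0.582, -0.832], [0.016, -0.709, -0.705, 1.147]] [[535.5382447577769, 0.0, 314.78447550627703], [0.0, 535.5382447577769, 241.57104302670925], [0.0, 0.0, 1.0]]
btn 0.16 [328.66947022 261.19821099]
btn 0.168 [328.7779095  259.02425367]
(480, 640, 3)
red 255 267 320 336 124
```

View pics/q.png

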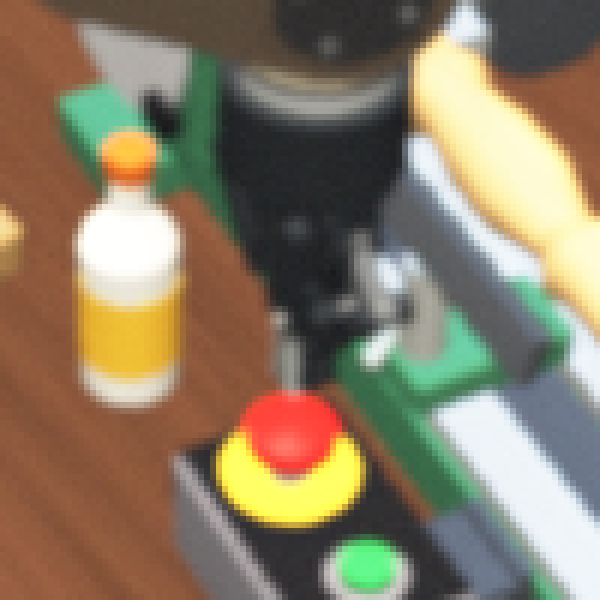

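The visible tip ends at (328,255), but the TCP projects to row 262. So the real tip is either about 25 mm higher than reported or behind the cap. I'll lower a little: a tip above the cap would start to cover red pixels.

Request:
servo_tool:
  increments:
    - [0, 0, 0, -0.02, 0]
    - [0, 0, 0, -0.04, 0]
    - [0, 0, 0, -0.06, 0]
    - [0, 0, 0, -0.08, 0]
    - [0, 0, 0, -0.1, 0]
    - [0, 0, 0, -0.1, 0]
    - [0, 0, 0, -0.1, 0]
    - [0, 0, 0, -0.1, 0]
    - [0, 0, 0, -0.1, 0]
    - [0, 0, 0, -0.1, 0]

```text
time: 8.18
eef_pos: [0.4498, -0.0949, 0.1521]
tcp_rot: [0.051, 0.999, -0.0, 0.003]
contact_force: [0.0, 0.1, 0.1]
opening: 0.002
```

```bash
cat > c.py <<'E'
from h import *
s=ctrl.get_state();p=ctrl.read_camera("side");print(s["time"],s["eef_pos"],s["contact_force"])
def red(f):
    hsv=cv2.cvtColor(f,cv2.COLOR_RGB2HSV).astype(int);m=((hsv[...,0]<6)|(hsv[...,0]>174))&(hsv[...,1]>180)&(hsv[...,2]>120)
    m=m[245:280,310:345];r,k=np.nonzero(m);return len(r),r.min()+245,r.max()+245,k.min()+310,k.max()+310,m.sum(1)[8:24].tolist()
print("now",red(p["frame"]));f0=cv2.imread("pics/side0.png")[:,:,::-1].copy();print("start",red(f0))
print("TCP0",proj(p,[.185,.649,.196]), proj(p,[.185,.649,.216]))
cv2.imwrite("pics/r.png",np.hstack([cv2.resize(f[a:a+80,b:b+80],(400,400),interpolation=cv2.INTER_CUBIC) for f,a,b in((f0,80,80),(p["frame"],200,290))])[:,:,::-1])
E
python3 c.py
```

```text
8.1833 [ 0.4497542  -0.09491032  0.15206458] [0.03847452 0.06786369 0.07590761]
now (115, np.int64(256), np.int64(267), np.int64(320), np.int64(336), [0, 0, 0, 6, 9, 15, 16, 17, 14, 8, 6, 5, 5, 7, 7, 0])
start (139, np.int64(255), np.int64(267), np.int64(320), np.int64(336), [0, 0, 6, 10, 13, 15, 17, 17, 15, 11, 8, 5, 6, 9, 7, 0])
TCP0 [125.01877293 141.74994379] [123.62666108 136.42264265]
```

View pics/r.png

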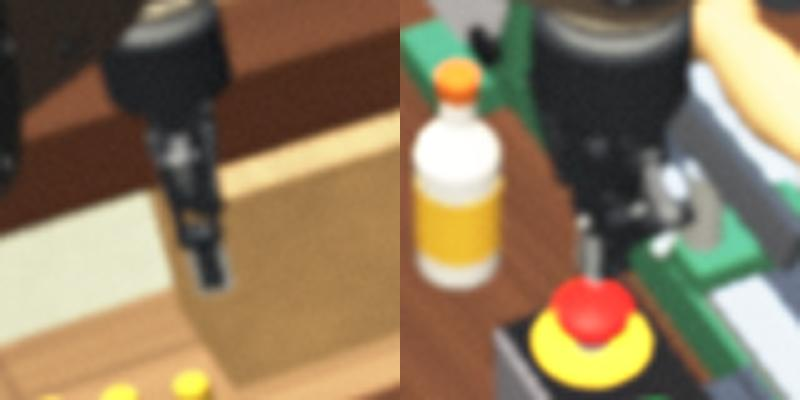

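Red is starting to be covered at the top edge of the cap, and at the start pose the tip also sat higher than the TCP. So the tip is above the cap and not yet touching. I'll keep descending in small steps and watch the force.

Request:
servo_tool:
  increments:
    - [0, 0, 0, -0.02, 0]
    - [0, 0, 0, -0.04, 0]
    - [0, 0, 0, -0.06, 0]
    - [0, 0, 0, -0.08, 0]
    - [0, 0, 0, -0.1, 0]
    - [0, 0, 0, -0.1, 0]
    - [0, 0, 0, -0.1, 0]
    - [0, 0, 0, -0.1, 0]
    - [0, 0, 0, -0.1, 0]
    - [0, 0, 0, -0.1, 0]

```text
time: 9.07
eef_pos: [0.4498, -0.0949, 0.1481]
tcp_rot: [0.051, 0.999, -0.0, 0.004]
contact_force: [-0.1, -0.4, -1.0]
opening: 0.004
```

```bash
python3 c.py
python3 - <<'E'
from h import *
p=ctrl.read_camera("top");print(proj(p,[.185,.649,.196]),proj(p,[.185,.649,.236]))
f=cv2.imread("pics/top0.png");g=cv2.imread("pics/r.png")[:,400:]
cv2.imwrite("pics/s.png",np.hstack([cv2.resize(f[300:380,50:130],(400,400),interpolation=cv2.INTER_CUBIC),g]))
E
```

```text
9.0667 [ 0.44978184 -0.09492472  0.1480892 ] [-0.13426944 -0.35310058 -1.00136395]
now (109, np.int64(256), np.int64(267), np.int64(320), np.int64(336), [0, 0, 0, 4, 9, 11, 15, 17, 15, 9, 6, 4, 5, 7, 7, 0])
start (139, np.int64(255), np.int64(267), np.int64(320), np.int64(336), [0, 0, 6, 10, 13, 15, 17, 17, 15, 11, 8, 5, 6, 9, 7, 0])
TCP0 [125.01877293 141.74994379] [123.62666108 136.42264265]
[ 88.98269324 330.93537977] [ 81.74860227 331.44052238]
```

View pics/s.png

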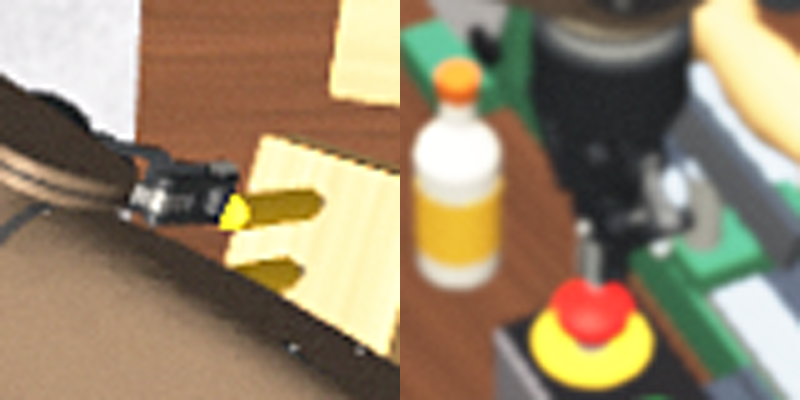

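In the latest view the grey fingertip cuts a notch into the top of the red cap at (329,257), so it is above the cap by roughly 5–10 mm. I'll continue down.

Request:
servo_tool:
  increments:
    - [0, 0, 0, -0.02, 0]
    - [0, 0, 0, -0.04, 0]
    - [0, 0, 0, -0.06, 0]
    - [0, 0, 0, -0.08, 0]
    - [0, 0, 0, -0.1, 0]
    - [0, 0, 0, -0.12, 0]
    - [0, 0, 0, -0.12, 0]
    - [0, 0, 0, -0.12, 0]
    - [0, 0, 0, -0.12, 0]
    - [0, 0, 0, -0.12, 0]

```text
time: 10.0
eef_pos: [0.4498, -0.0949, 0.1433]
tcp_rot: [0.051, 0.999, -0.0, 0.004]
contact_force: [-0.0, -0.2, -0.2]
opening: -0.001
```

```bash
python3 c.py
```

```text
10.0 [ 0.44981359 -0.09494444  0.14334581] [-0.01471668 -0.16033257 -0.17231542]
now (95, np.int64(256), np.int64(267), np.int64(320), np.int64(336), [0, 0, 0, 2, 5, 10, 12, 15, 14, 9, 6, 4, 5, 6, 7, 0])
start (139, np.int64(255), np.int64(267), np.int64(320), np.int64(336), [0, 0, 6, 10, 13, 15, 17, 17, 15, 11, 8, 5, 6, 9, 7, 0])
TCP0 [125.01877293 141.74994379] [123.62666108 136.42264265]
```

Request:
servo_tool:
  increments:
    - [0, 0, 0, -0.02, 0]
    - [0, 0, 0, -0.04, 0]
    - [0, 0, 0, -0.06, 0]
    - [0, 0, 0, -0.08, 0]
    - [0, 0, 0, -0.1, 0]
    - [0, 0, 0, -0.1, 0]
    - [0, 0, 0, -0.1, 0]
    - [0, 0, 0, -0.1, 0]
    - [0, 0, 0, -0.1, 0]
    - [0, 0, 0, -0.1, 0]

```text
time: 10.88
eef_pos: [0.4499, -0.095, 0.1394]
tcp_rot: [0.051, 0.999, -0.0, 0.004]
contact_force: [-0.1, 0.3, -0.6]
opening: 0.005
```

Request:
servo_tool:
  increments:
    - [0, 0, 0, -0.02, 0]
    - [0, 0, 0, -0.04, 0]
    - [0, 0, 0, -0.06, 0]
    - [0, 0, 0, -0.08, 0]
    - [0, 0, 0, -0.1, 0]
    - [0, 0, 0, -0.1, 0]
    - [0, 0, 0, -0.1, 0]
    - [0, 0, 0, -0.1, 0]
    - [0, 0, 0, -0.1, 0]
    - [0, 0, 0, -0.1, 0]

```text
time: 11.72
eef_pos: [0.4499, -0.095, 0.1355]
tcp_rot: [0.051, 0.999, -0.001, 0.004]
contact_force: [0.5, 0.4, 0.6]
opening: 0.0
```

```bash
python3 c.py;cp pics/r.png pics/r3.png
```

```text
11.7167 [ 0.44988813 -0.09496168  0.13546122] [0.52553484 0.43153007 0.57232995]
now (76, np.int64(256), np.int64(267), np.int64(320), np.int64(336), [0, 0, 0, 1, 3, 4, 9, 12, 10, 8, 6, 5, 5, 6, 7, 0])
start (139, np.int64(255), np.int64(267), np.int64(320), np.int64(336), [0, 0, 6, 10, 13, 15, 17, 17, 15, 11, 8, 5, 6, 9, 7, 0])
TCP0 [125.01877293 141.74994379] [123.62666108 136.42264265]
```

View pics/r3.png

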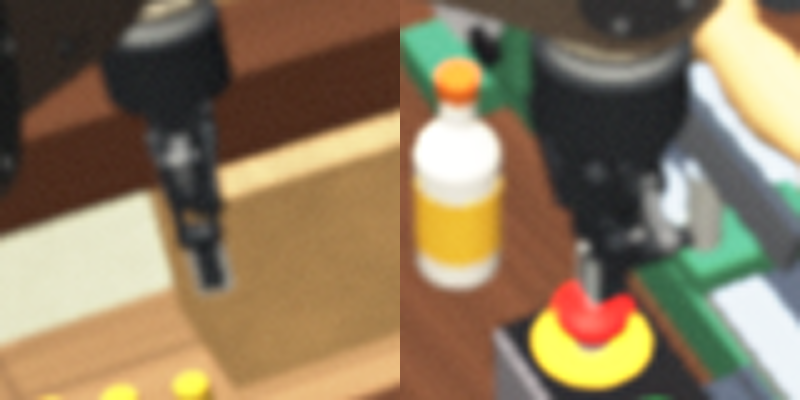

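The fingertip now covers the upper half of the cap, with its near corner at (329,260). It is above the cap and still shows no force. I'll continue.

Request:
servo_tool:
  increments:
    - [0, 0, 0, -0.03, 0]
    - [0, 0, 0, -0.06, 0]
    - [0, 0, 0, -0.09, 0]
    - [0, 0, 0, -0.11, 0]
    - [0, 0, 0, -0.13, 0]
    - [0, 0, 0, -0.15, 0]
    - [0, 0, 0, -0.15, 0]
    - [0, 0, 0, -0.15, 0]
    - [0, 0, 0, -0.15, 0]
    - [0, 0, 0, -0.15, 0]

```text
time: 12.6
eef_pos: [0.4501, -0.0951, 0.1321]
tcp_rot: [0.051, 0.999, -0.001, 0.003]
contact_force: [-5.5, 2.6, 12.6]
opening: -0.0
```

Contact came at a reported z of about 0.133. I'll press on.

Request:
servo_tool:
  increments:
    - [0, 0, 0, -0.05, 0]
    - [0, 0, 0, -0.1, 0]
    - [0, 0, 0, -0.15, 0]
    - [0, 0, 0, -0.18, 0]
    - [0, 0, 0, -0.2, 0]
    - [0, 0, 0, -0.2, 0]
    - [0, 0, 0, -0.2, 0]
    - [0, 0, 0, -0.2, 0]
    - [0, 0, 0, -0.2, 0]
    - [0, 0, 0, -0.2, 0]

```text
time: 13.43
eef_pos: [0.4505, -0.0952, 0.1249]
tcp_rot: [0.051, 0.999, -0.001, 0.004]
contact_force: [-1.7, 1.0, 6.1]
opening: 0.0
```

```bash
python3 c.py
```

```text
13.4333 [ 0.45053731 -0.0952219   0.12490357] [-1.74783636  0.95849802  6.133558  ]
now (52, np.int64(259), np.int64(269), np.int64(322), np.int64(334), [0, 0, 0, 0, 0, 0, 3, 3, 3, 5, 7, 7, 6, 4, 4, 5])
start (139, np.int64(255), np.int64(267), np.int64(320), np.int64(336), [0, 0, 6, 10, 13, 15, 17, 17, 15, 11, 8, 5, 6, 9, 7, 0])
TCP0 [125.01877293 141.74994379] [123.62666108 136.42264265]
```

The red cap dropped about 2 px (8 mm) and the force fell after the peak, so it snapped. I also note that contact came about 35 mm below where the reported TCP should have met the cap. I'll lift and verify.

Request:
servo_tool:
  increments:
    - [0, 0, 0, 0.6, 0]
    - [0, 0, 0, 1.4, 0]
    - [0, 0, 0, 2.2, 0]
    - [0, 0, 0, 3.0, 0]
    - [0, 0, 0.4, 3.8, 0]
    - [0, -0.3, 1.2, 4.2, 0]
    - [0, -0.6, 2.0, 4.4, 0]
    - [0, -0.9, 2.9, 4.5, 0]
    - [0, -1.1, 3.8, 4.5, 0]
    - [0, -1.1, 3.8, 4.5, 0]

```text
time: 14.32
eef_pos: [0.4051, 0.0615, 0.3051]
tcp_rot: [0.047, 0.999, 0.001, 0.004]
contact_force: [0.1, -1.2, -0.5]
opening: -0.0
```

```bash
cat > d.py <<'E'
from h import *
import sys
s=ctrl.get_state();print(s["time"],s["eef_pos"],s["contact_force"])
o=[]
for c,w in(("side",(130,350,200,420)),("top",(120,280,180,400))):
    p=ctrl.read_camera(c);print(c,"TCP",proj(p,s["eef_pos"]).round(1));a,b,l,r=w
    for q in("stop_button","lever_ball"):
        for m in ctrl.masks_of(p,q)[:1]: print(q,m["conf"],m["extent"])
    o.append(cv2.resize(p["frame"][a:b,l:r],(400,int(400*(b-a)/(r-l))),interpolation=cv2.INTER_CUBIC))
h=max(i.shape[0] for i in o)
cv2.imwrite(f"pics/{sys.argv[1]}.png",np.hstack([cv2.copyMakeBorder(i,0,h-i.shape[0],0,0,0) for i in o])[:,:,::-1])
E
python3 d.py t1; python3 c.py
```

```text
14.3167 [0.40508254 0.06152116 0.30512431] [ 0.09958496 -1.17972135 -0.49028683]
side TCP [280.4 189.5]
stop_button 0.67 [320.1, 259.8, 336.5, 270.4]
lever_ball 0.68 [285.5, 171.9, 295.9, 190.9]
top TCP [291.3 247.9]
stop_button 0.42 [342.6, 232.6, 356.9, 245.9]
lever_ball 0.8 [204.5, 202.5, 246.9, 216.9]
14.6167 [0.40675906 0.05565366 0.30431334] [0.11009067 1.02966296 0.28879867]
now (114, np.int64(257), np.int64(269), np.int64(322), np.int64(336), [0, 0, 0, 0, 4, 9, 13, 14, 14, 12, 13, 9, 6, 5, 5, 5])
start (139, np.int64(255), np.int64(267), np.int64(320), np.int64(336), [0, 0, 6, 10, 13, 15, 17, 17, 15, 11, 8, 5, 6, 9, 7, 0])
TCP0 [125.01877293 141.74994379] [123.62666108 136.42264265]
```

View pics/t1.png

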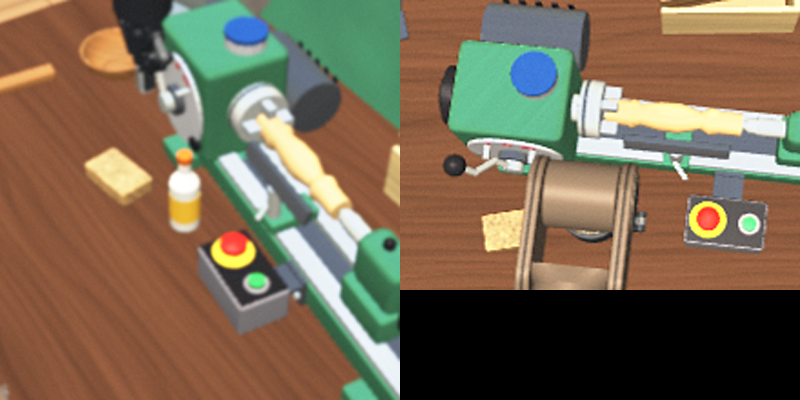

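The button is latched: the cap sits 2 px lower, at rows 257–269, with nothing touching it. The tip in the side view at (281,181) is again about 33 mm above the projected TCP, so I'll use a z bias of +34 mm. Next I'll go round to the far side of the ball, staying high.

Request:
servo_tool:
  increments:
    - [0, 0, 0.8, 0, 0]
    - [0, 0, 1.7, 0, 0]
    - [0, 0.1, 2.6, 0, 0]
    - [0, 0.2, 3.5, 0, 0]
    - [0, 0.3, 4.4, 0, 0]
    - [0, 0.4, 5.3, 0, 0]
    - [0, 0.5, 6.2, 0, 0]
    - [0, 0.7, 7.1, 0, 0]
    - [0, 0.9, 7.9, 0, 0]
    - [0, 1.2, 8.4, 0, 0]

```text
time: 15.5
eef_pos: [0.4552, 0.3937, 0.3035]
tcp_rot: [0.052, 0.999, -0.001, 0.002]
contact_force: [-0.1, -0.8, -0.2]
opening: -0.001
```

Request:
servo_tool:
  increments:
    - [0, 0.4, 0.4, 0, 0]
    - [0, 0.8, 0.5, 0, 0]
    - [0, 1.2, 0.5, 0, 0]
    - [0, 1.5, 0.2, 0, 0]
    - [0, 1.5, 0, -0.2, 0]
    - [0, 1.5, 0, -0.6, 0]
    - [0, 1.5, 0, -1.0, 0]
    - [0, 1.5, 0, -1.4, 0]
    - [0, 1.5, 0, -1.4, 0]
    - [0, 1.5, 0, -1.4, 0]

```text
time: 16.33
eef_pos: [0.5146, 0.3924, 0.2456]
tcp_rot: [0.052, 0.999, -0.002, 0.001]
contact_force: [-1.1, -0.4, 0.5]
opening: 0.0
```

```bash
sed -i 's/(130,350,200,420)/(90,230,200,340)/' d.py; python3 d.py t2
```

```text
16.3333 [0.51460294 0.39237614 0.24564826] [-1.1029418  -0.36357376  0.53852686]
side TCP [255.  133.8]
stop_button 0.63 [288.4, 354.0, 372.5, 458.9]
lever_ball 0.66 [266.3, 140.2, 298.6, 191.7]
top TCP [174.6 212.4]
stop_button 0.73 [341.0, 233.8, 358.4, 247.0]
lever_ball 0.67 [203.3, 206.8, 249.1, 218.0]
```

View pics/t2.png

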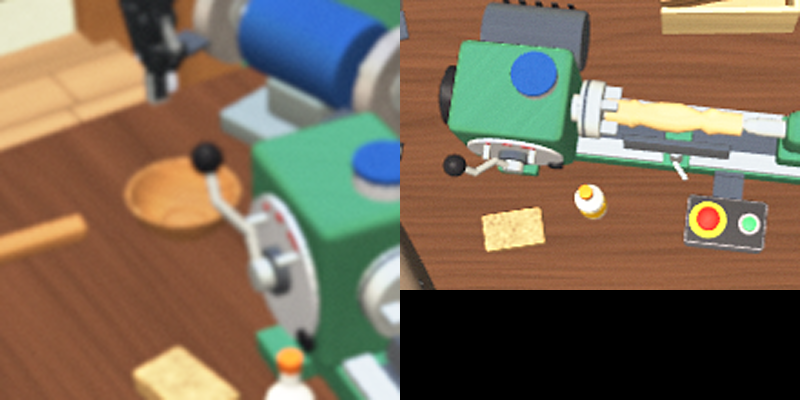

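The side view shows the tip at (255,125), against a TCP projection row of 134, so the bias is again about 35 mm. The ball is at (272,145). I'll check the tip in the top view too, outside my last crop, for any sideways bias.

Run:
```python
from h import *
p=ctrl.read_camera("top");e=np.array(ctrl.get_state()["eef_pos"])
for z in(0,.035,.11): print(z,proj(p,e+[0,0,z]).round(1))
cv2.imwrite("pics/u.png",cv2.resize(p["frame"][160:260,90:250],None,fx=5,fy=5,interpolation=cv2.INTER_CUBIC)[:,:,::-1])
```

```text
0 [173.7 211.9]
0.035 [169.5 209.1]
0.11 [159.4 202.8]
```

View pics/u.png

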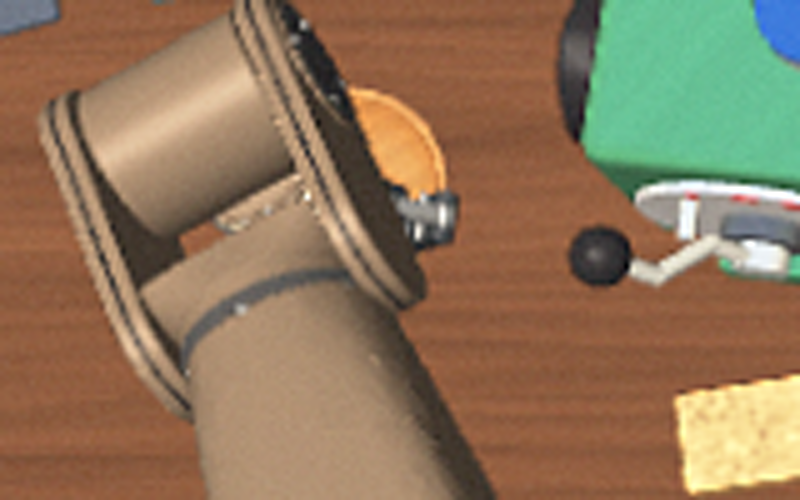

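Run:
```python
from h import *
S=ctrl.read_camera("side");T=ctrl.read_camera("top");e=np.array(ctrl.get_state()["eef_pos"])
for t in((203.5,180),(203.5,177),(206,178)): print(tri(ray(S,(124,255.5)),ray(T,t)),tri(ray(S,(124,255.5)),ray(T,t))[0]-e)
print("ball",tri(ray(S,(144.8,272.2)),ray(T,(211,210))))
l=ctrl.landmark_of(S,"lever_ball"),ctrl.landmark_of(T,"lever_ball");print([x[0]["centre"] for x in l])
```

```text
(array([0.51745582, 0.36582871, 0.29527322]), np.float64(0.022709291412196422)) [ 0.0020922  -0.02799501  0.0471018 ]
(array([0.52073107, 0.37579575, 0.2885035 ]), np.float64(0.019422772210065276)) [ 0.00536745 -0.01802797  0.04033207]
(array([0.51511422, 0.37027912, 0.29290159]), np.float64(0.01443189362593581)) [-0.0002494  -0.0235446   0.04473017]
ball (array([0.51270586, 0.28640634, 0.26767548]), np.float64(0.0003143107240407062))Traceback (most recent call last):
  File "<stdin>", line 5, in <module>
IndexError: list index out of range
```

The two rays miss each other by 15–22 mm, so the top view is showing the finger's knuckle rather than the tip, and tells nothing about sideways bias. The side columns and the contact with the button support the xy as reported. The ball triangulates to (0.513,0.286,0.268) with a 0.3 mm ray gap. I'll lower and bring the finger to the ball.

Request:
servo_tool:
  increments:
    - [0, 0, 0, -0.3, 0]
    - [0, 0, -0.3, -0.55, 0]
    - [0, 0, -0.7, -0.55, 0]
    - [0, 0, -1.1, -0.55, 0]
    - [0, 0, -1.4, -0.55, 0]
    - [0, 0, -1.6, -0.55, 0]
    - [0, 0, -1.75, -0.55, 0]
    - [0, 0, -1.9, -0.55, 0]
    - [0, 0, -2.1, -0.55, 0]
    - [0, 0, -2.3, -0.5, 0]

```text
time: 17.72
eef_pos: [0.515, 0.3079, 0.2308]
tcp_rot: [0.052, 0.999, 0.008, 0.003]
contact_force: [-6.8, 14.8, 12.6]
opening: 0.003
```

```bash
python3 d.py t3
```

```text
17.7167 [0.51500887 0.30792296 0.23082887] [-6.76492642 14.82925635 12.62313428]
side TCP [269.6 151.5]
stop_button 0.74 [319.4, 258.2, 335.8, 269.7]
lever_ball 0.56 [265.7, 143.1, 293.1, 191.5]
top TCP [205.9 213. ]
stop_button 0.66 [199.6, 118.4, 444.0, 237.4]
lever_ball 0.46 [210.7, 205.2, 248.6, 217.3]
```

View pics/t3.png

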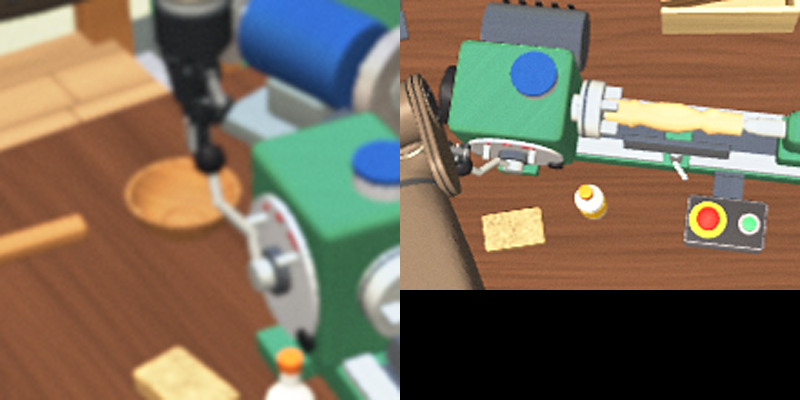

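The fingertip caught the upper back of the ball: at (272,146) in the side view, with an upward force of 12.6 N, so it is still too high. I'll back off, lower it and try again. My picture views are used up, so from here I rely on numbers.

Request:
servo_tool:
  increments:
    - [0, 0, 0.3, 0.1, 0]
    - [0, 0, 0.7, 0.1, 0]
    - [0, 0, 1.0, 0, 0]
    - [0, 0, 1.0, -0.3, 0]
    - [0, 0, 1.0, -0.6, 0]
    - [0, 0, 1.0, -0.7, 0]
    - [0, 0, 0.7, -0.7, 0]
    - [0, 0, 0.5, -0.7, 0]
    - [0, 0, 0.3, -0.7, 0]
    - [0, 0, 0.2, -0.7, 0]

```text
time: 18.85
eef_pos: [0.519, 0.3158, 0.2075]
tcp_rot: [0.052, 0.999, 0.009, 0.009]
contact_force: [0.9, 18.5, 8.5]
opening: 0.0
```

```bash
cat > e.py <<'E'
from h import *
s=ctrl.get_state();print(s["time"],s["eef_pos"],s["contact_force"])
for c in("side","top"):
    p=ctrl.read_camera(c)
    for q in("gear_lever","lever_ball","wax_tin","glue","stop_button"):
        for m in ctrl.masks_of(p,q)[:1]: print(c,q,round(m["conf"],2),m["extent"])
    for m in ctrl.landmark_of(p,"lever_ball")[:2]: print(c,"lm",m, atz(p,m["centre"],.269))
E
python3 e.py
```

```text
18.85 [0.51903321 0.31575339 0.20753685] [ 0.92754311 18.50031885  8.54710997]
side gear_lever 0.59 [267.6, 138.5, 292.7, 192.0]
side lever_ball 0.78 [264.3, 142.0, 297.1, 190.1]
side wax_tin 0.77 [321.0, 140.0, 347.3, 160.9]
side glue 0.85 [295.5, 212.4, 310.1, 258.8]
side stop_button 0.46 [318.1, 256.7, 336.1, 271.4]
side lm {'centre': [149.2, 269.9], 'conf': 0.87} [0.49541321 0.26948971 0.269     ]
top gear_lever 0.71 [208.6, 204.6, 246.4, 216.3]
top lever_ball 0.57 [208.9, 209.1, 249.7, 219.0]
top wax_tin 0.96 [242.6, 149.3, 266.5, 173.3]
top glue 0.64 [274.2, 219.7, 293.7, 244.3]
top stop_button 0.66 [342.7, 233.5, 355.2, 245.8]
top lm {'centre': [212.1, 212.7], 'conf': 0.45} [0.50913749 0.27857538 0.269     ]
```

The force is now mostly sideways (18.5 N), with an upward share that fits friction from the rising ball, so the contact is on the finger's face. I'll push along the arc to the middle.

Request:
servo_tool:
  increments:
    - [0, -0.05, -0.1, 0.05, 0]
    - [0, -0.07, -0.25, 0.1, 0]
    - [0, -0.1, -0.4, 0.15, 0]
    - [0, -0.1, -0.55, 0.2, 0]
    - [0, -0.12, -0.7, 0.25, 0]
    - [0, -0.15, -0.85, 0.28, 0]
    - [0, -0.15, -1.0, 0.3, 0]
    - [0, -0.18, -1.2, 0.3, 0]
    - [0, -0.2, -1.4, 0.3, 0]
    - [0, -0.2, -1.5, 0.3, 0]

```text
time: 20.38
eef_pos: [0.5121, 0.2551, 0.2225]
tcp_rot: [0.053, 0.999, 0.01, 0.011]
contact_force: [-1.8, 9.2, 10.1]
opening: 0.0
```

```bash
python3 e.py
```

```text
20.3833 [0.51205801 0.25509076 0.22250304] [-1.75395304  9.22461646 10.12900918]
side gear_lever 0.63 [274.5, 142.6, 293.5, 193.7]
side lever_ball 0.7 [273.5, 128.6, 456.7, 366.0]
side wax_tin 0.9 [321.3, 140.3, 347.6, 161.7]
side glue 0.6 [296.3, 218.0, 312.3, 259.8]
side stop_button 0.45 [319.7, 258.3, 337.0, 272.8]
side lm {'centre': [153.3, 279.7], 'conf': 0.57} [0.50836682 0.23746559 0.269     ]
top gear_lever 0.68 [231.4, 206.2, 245.1, 218.9]
top lever_ball 0.47 [231.2, 234.8, 262.6, 258.7]
top wax_tin 0.71 [242.2, 153.0, 269.1, 174.1]
top glue 0.81 [275.1, 221.3, 295.6, 242.8]
top stop_button 0.45 [343.4, 232.7, 358.5, 245.9]
top lm {'centre': [214.2, 232.6], 'conf': 0.61} [0.50272161 0.22387795 0.269     ]
```

The lever is now about upright, with the ball at y ≈ 0.224. I'll continue in a shorter step.

Request:
servo_tool:
  increments:
    - [0, -0.02, -0.1, 0, 0]
    - [0, -0.03, -0.2, 0, 0]
    - [0, -0.04, -0.3, 0, 0]
    - [0, -0.05, -0.4, 0, 0]
    - [0, -0.06, -0.5, -0.03, 0]
    - [0, -0.06, -0.6, -0.05, 0]
    - [0, -0.07, -0.7, -0.08, 0]
    - [0, -0.08, -0.8, -0.1, 0]
    - [0, -0.08, -0.8, -0.1, 0]
    - [0, -0.08, -0.8, -0.1, 0]

```text
time: 21.92
eef_pos: [0.5083, 0.2224, 0.2172]
tcp_rot: [0.053, 0.999, 0.009, 0.01]
contact_force: [-0.9, 0.3, 0.2]
opening: 0.002
```

```bash
python3 e.py
```

```text
21.9167 [0.50827386 0.22239425 0.21722248] [-0.90830807  0.27107874  0.22683554]
side gear_lever 0.77 [279.7, 151.8, 290.1, 194.2]
side lever_ball 0.71 [277.7, 157.0, 296.1, 192.1]
side wax_tin 0.92 [319.9, 140.1, 344.9, 162.2]
side glue 0.81 [290.1, 212.5, 310.7, 258.7]
side stop_button 0.49 [319.0, 257.4, 337.3, 272.7]
side lm {'centre': [161.6, 283.2], 'conf': 0.61} [0.49623938 0.19888347 0.269     ]
top gear_lever 0.49 [243.4, 209.1, 255.2, 224.0]
top lever_ball 0.4 [244.1, 211.1, 258.7, 219.7]
top wax_tin 0.66 [241.7, 151.1, 266.9, 172.6]
top glue 0.66 [275.2, 223.3, 293.2, 243.9]
top stop_button 0.54 [342.0, 234.1, 357.3, 246.8]
top lm {'centre': [165.4, 253.0], 'conf': 0.63} [0.63864386 0.17129576 0.269     ]
top lm {'centre': [217.5, 252.7], 'conf': 0.51} [0.49308795 0.16904505 0.269     ]
```

The force is gone, and the ball now shows at about (0.493,0.169) in the top view, so it looks to have snapped to fast (expected y ≈ 0.163). I'll follow up gently to confirm it is against the stop.

Request:
servo_tool:
  increments:
    - [0, -0.01, -0.1, -0.05, 0]
    - [0, -0.02, -0.2, -0.1, 0]
    - [0, -0.03, -0.3, -0.15, 0]
    - [0, -0.04, -0.4, -0.15, 0]
    - [0, -0.05, -0.5, -0.15, 0]
    - [0, -0.05, -0.55, -0.15, 0]
    - [0, -0.05, -0.6, -0.15, 0]
    - [0, -0.05, -0.65, -0.15, 0]
    - [0, -0.05, -0.65, -0.15, 0]
    - [0, -0.05, -0.65, -0.15, 0]

```text
time: 23.45
eef_pos: [0.507, 0.1977, 0.2127]
tcp_rot: [0.052, 0.999, 0.01, 0.012]
contact_force: [1.0, -0.2, -0.2]
opening: -0.002
```

Request:
servo_tool:
  increments:
    - [0, 0, -0.05, 0, 0]
    - [0, 0, -0.1, 0, 0]
    - [0, 0, -0.15, 0, 0]
    - [0, 0, -0.2, 0, 0]
    - [0, 0, -0.25, 0, 0]
    - [0, 0, -0.25, 0, 0]
    - [0, 0, -0.25, 0, 0]
    - [0, 0, -0.25, 0, 0]
    - [0, 0, -0.25, 0, 0]
    - [0, 0, -0.25, 0, 0]

```text
time: 24.28
eef_pos: [0.507, 0.1928, 0.2129]
tcp_rot: [0.052, 0.998, 0.016, 0.012]
contact_force: [1.3, 13.6, -1.7]
opening: 0.002
```

It is firmly against something, with 13.6 N at y = 0.193. That is where the fast stop should be (expected 0.194). I'll back away and rise clear.

Request:
servo_tool:
  increments:
    - [0, 0, 0.3, 0, 0]
    - [0, 0, 0.7, 0, 0]
    - [0, 0, 1.2, 0, 0]
    - [0, 0, 1.7, 0.2, 0]
    - [0, 0, 2.0, 0.8, 0]
    - [0, 0, 2.3, 1.5, 0]
    - [0, -0.4, 2.9, 2.2, 0]
    - [0, -0.8, 3.6, 2.6, 0]
    - [0, -1.2, 4.3, 2.6, 0]
    - [0, -1.6, 5.0, 2.6, 0]

```text
time: 25.12
eef_pos: [0.4431, 0.3941, 0.3194]
tcp_rot: [0.053, 0.998, 0.017, 0.014]
contact_force: [-0.9, -0.5, -0.1]
opening: -0.0
```

```bash
python3 e.py
python3 - <<'E'
from h import *
P={c:ctrl.read_camera(c) for c in("side","top")}
fz=np.array([.5010,.1625,.269])
for c in P:
    e=proj(P[c],fz);u,v=e.round().astype(int);f=P[c]["frame"][v-12:v+13,u-12:u+13];r,k=np.nonzero(f.max(2)<70)
    print(c,"exp",e,"dark",len(r),(k.mean()+u-12,r.mean()+v-12) if len(r) else None)
    a=cv2.imread(f"pics/{c}0.png")[:,:,::-1].astype(int);d=np.abs(a-P[c]["frame"]).sum(2)>120
    for n in("sanding_block","glue","wax_tin","chuck_key","jack_plane","mallet","bowl"):
        l=ctrl.landmark_of(P[c],n);print(n,[np.round(x["centre"],1).tolist() for x in l[:1]],end=" ")
    print()
E
```

```text
25.1167 [0.44313397 0.39410809 0.31940626] [-0.86435539 -0.51341161 -0.08242786]
side gear_lever 0.76 [282.2, 161.3, 293.9, 192.7]
side lever_ball 0.69 [283.5, 164.3, 294.6, 191.1]
side wax_tin 0.88 [321.3, 142.1, 348.2, 161.4]
side glue 0.6 [291.5, 211.2, 310.1, 260.6]
side stop_button 0.75 [318.1, 258.9, 335.0, 270.8]
side lm {'centre': [170.9, 289.2], 'conf': 0.55} [0.48788289 0.15435269 0.269     ]
side lm {'centre': [252.6, 303.6], 'conf': 0.36} [ 0.3539291  -0.12231554  0.269     ]
top gear_lever 0.73 [238.7, 207.1, 258.7, 224.1]
top lever_ball 0.74 [239.3, 204.9, 261.2, 221.8]
top wax_tin 0.73 [241.6, 148.4, 268.0, 173.0]
top glue 0.71 [276.2, 223.0, 291.3, 243.1]
top stop_button 0.62 [341.0, 230.5, 356.5, 246.0]
top lm {'centre': [214.5, 258.3], 'conf': 0.8} [0.50115545 0.15404166 0.269     ]
top lm {'centre': [221.6, 238.9], 'conf': 0.59} [0.48223963 0.20621668 0.269     ]
side exp [291.72293381 167.75905485] dark 91 (np.float64(290.1978021978022), np.float64(169.15384615384616))
sanding_block [[230.0, 263.7]] glue [[253.9, 300.1]] wax_tin [[154.9, 334.2]] chuck_key [[448.5, 449.5]] jack_plane [[409.4, 330.8]] mallet [[184.9, 206.5]] bowl [[164.5, 262.3]] 
top exp [255.17367752 214.58844385] dark 107 (np.float64(256.0934579439252), np.float64(215.17757009345794))
sanding_block [[249.1, 244.3]] glue [[235.9, 285.8]] wax_tin [[165.3, 254.4]] chuck_key [[251.4, 497.0]] jack_plane [[304.2, 432.3]] mallet [[305.8, 429.9]] bowl [[199.8, 162.9]]
```

The ball is within about 2 px of the predicted fast position in both cameras. The stop cap is still down, the loose things haven't moved, and there is no contact. I'm handing in.

```bash
python3 -c "
from plant import ctrl; print(ctrl.sign_off())"
```

```text
the job is handed in; nothing more can be done
None
```

I pressed the red stop button until it latched, then pushed the gear lever past the middle notch to the fast stop, backed the arm clear and handed the job in at about 26 s. The hand-in gives no verdict, so the result below rests on my own checks.

**Checks that passed:**
- **Stop button:** the push force peaked at 12.6 N or more, then fell to 6 N. The red cap stayed about 2 px (8 mm) lower after the arm let go.
- **Gear lever:** the finger met firm resistance (13.6 N) where the fast stop should be. After I backed away, the ball was about 1–2 px from the predicted fast position in both cameras.
- **Green button:** the arm never went near the start button.
- **Loose things:** the networks found them within a few pixels of their starting places. The exceptions were weak top-view detections of the mallet and the jack plane; the side view showed both unmoved. The wax tin had no starting fix in the top view.
- **Contact at the end:** the force reading was zero to within 1 N.

**What disagreed:**
- **Tip height:** with the fingers shut, the real fingertip sat about 35 mm above the reported TCP (the tool tip position). Both the button contact and the side view showed this, and I never found the cause.
- **Effect of that:** the button took several small downward steps, and the first try at the lever caught the top of the ball. I backed off, lowered the tool and tried again.
- **Picture limit:** I had used all 12 picture views by the time the finger first touched the ball. The rest of the lever push was followed by force readings, network output and pixel measurements only.

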